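Snap a stock tag shut with the bench-held press-stud pliers

TASK

Two pairs of press-stud pliers are bolted to the bench; one has a white stock tag waiting in its jaws. Press the top handle of that pair down until the tag's stud clicks up into its cap, then let go so that the pliers spring open again and the tag stays snapped on. Do not squeeze the empty pair.

Things in the scene. Friction and masses are not known exactly. Their poses are not given: they have to be found in the camera images.
- pliers_pad (a point): Point on top of the loaded pliers' upper handle, on the centre line of its black sleeve (26 mm wide, reaching 40 mm to -x, 75 mm to +x of here): press here, straight down. 151 mm above the bench when open, 125 mm from the pivot. Site axes when open: x along the pliers from handle end to jaws (handles towards the robot), y across, z up. The grey 170 x 90 mm stand is bolted down.
- pliers_handle (a joint): Upper handle of the loaded pliers, rad: 0 = sprung open, 0.19 = fully closed stop (pad 24 mm lower). Pivot 100 mm above the bench. Pressing at the pad takes about 8 N at first, easing to the click near 0.11 rad (pad 14 mm down); from there to the stop only the return spring's 3 to 4 N. The lower handle and the upper jaw are fixed.
- stud_tag (a joint): Rise of the white tag (70 x 90 x 4 mm plate, 180 mm beyond the pad, sticking out of both sides and the end of the jaws) with its stud, m: 0 = open, 10 mm short of home in the brass cap in the upper jaw; 0.010 = home. The lower jaw lifts it as the upper handle goes down; past half way it jumps home and stays, short of that it falls back.
- spare_handle (a joint): Upper handle of the other pliers: same make, size and stand, but empty jaws, standing to the left or right of the loaded pair. Rad, 0 = open, 0.19 = closed. Leave it open.
There are look-alikes about, which are no part of the job. What is shaped like the part that bears spare_handle but orange or pink is not meant.

How it is judged:
By the outcome, as a careful person would: the job done as asked, in the order asked, and still so for the second after the job is handed in, with the robot touching nothing.
It also fails if it takes over 27 s, if anything falls off the work surface, if the arm or the gripper's body presses on something with over 40 N, if the wrist force passes 120 N, or if a joint passes its speed limit or range.

ROBOT

A 6-joint arm with a two-finger parallel gripper is mounted at the origin on the work surface. World frame = base frame: x ahead of the robot, y to its left, z up, the work surface at z = 0. Lengths are in m, angles in rad, forces in N, time in s.
With the tool pointing down it reaches from about 0.375 to 0.9 m from the base axis. Payload 3.1 kg.
Tool frame: the origin (TCP) lies between the finger pads; the fingertips stand 19 mm ahead of it and the grasp point (between the pads) is the TCP; z points along the fingers, y is the direction in which the jaws open and shut (so a half turn about z gives the same grasp; the last joint's range is limited). The gripper opens to 87 mm and grips with 3 to 60 N. Pads are 19 mm wide; open, the fingers measure 117 mm over their backs; the gripper's body (75 mm by 190 mm) begins 51 mm behind the grasp point.
Start: joints at [-1.413, 0.527, 1.433, -0, 1.181, -0.178], TCP at [0.206, -0.59, 0.211] pointing down, gripper open.
Joint ranges: [-3.08, 3.08], [-0.75, 2.2], [0.22, 2.44], [-1.43, 4.57], [0, 2.65], [-2.85, 2.85]. Speed limits (rad/s): [2.79, 2.79, 3.14, 3.14, 3.14, 3.14].

INTERFACE

Orientations are given as a unit quaternion [x, y, z, w].
In Python, from rig import robot gives the robot as it stands.
- The arm moves only by the tool apply_moves, never from a script. Its argument "series" is a list of rows, each a list of 7 numbers: the shift along the tool's x, y, z in cm, then the turn, a rotation vector about the tool's x, y, z in degrees, then the opening, from 0 (shut) to 1 (fully open). In form: [[dx, dy, dz, rx, ry, rz, grip], ...]. A call has 1 to 5 rows; each row is the pose to reach, as a shift and turn from the pose commanded when the call began, along the tool's axes at that moment; what a row does not reach only later rows make up. A row lasts 1/12 s, in which the tool goes at most 41.7 mm and 7.16 degrees, less where a joint would pass 70% of its speed; a pose out of reach is approached as far as the arm can. A call with a gripper value outside its range is refused whole. The fingers move at their own pace and stop on an object; "newtons" is the grip in N (left out, the last holds). Time passes only in rows, so rows that repeat a pose let the fingers close. It gives the time, the measured TCP pose, the force and the opening at its end, in the units of the state.
- robot.get_obs(): the state, without advancing time (a new reading comes with each control period).
- robot.camera(name): name is "scene" or "side" or "wrist"; returns the picture (420x560x3 uint8, red, green, blue); there is no depth.
- robot.camera_params(name): a dict with "mtx" (3x3 intrinsics, pixels), "origin" and "rotation" of the camera in the world. Camera axes: x right, y down, z forward; pixel columns grow to the right and rows downward; lengths in m; the calibration is good to about 2 mm. A picture is of the moment at which its call begins: read the wrist's pose just before it. camera_params takes no time and is no camera call; for the wrist camera it gives the pose at the moment of the call.
- robot.hand_in(): hands the job in, once; it reports no verdict.
The state is a dict: "time": time; "q": joint angles; "joint_velocities": joint speeds; "joint_torque": joint torques, N m; "position": TCP position; "tool_rot": TCP orientation; "ft_force": force on the tool from outside, world axes, zero at the start; "moment": the same for the moment, N m; "grip_width": finger opening in m.
Only numpy, scipy, OpenCV 4.12 (cv2) and the standard library are available. Lean on these libraries where they do the work, as an engineer would, in place of code of your own. Each camera call takes 0.05 s, during which the arm holds its last target. There are 200 camera calls.

## Working session

There is one attempt and no reset: what is moved stays moved. The work goes in short steps, Python scripts to look and compute and a tool call to move; the robot and the scene stay as the last step left them, time stands still between calls to the robot, and variables do not carry over. Pictures are saved under pics/ and viewed, about 8 in all and at most 12, crops included, and the job is handed in when it is done.

Besides the shell and the picture viewer there is one more tool, called as a command line: name --pt "numbers of a row" for each row, then --argument value for the rest. apply_moves: Moves the arm, as the interface text tells. Its arguments: {"type":"object","properties":{"series":{"type":"array"},"newtons":{"type":"number"}},"required":["series"]}

```bash
mkdir -p pics
python3 - <<'E'
from rig import robot
import cv2,numpy as np
o=robot.get_obs();print(o)
for n in("scene","side"):
    cv2.imwrite(f"pics/{n}1.png",cv2.resize(robot.camera(n),None,fx=1.4,fy=1.4,interpolation=cv2.INTER_CUBIC)[:,:,::-1])
    p=robot.camera_params(n);print(n,{k:np.round(v,4).tolist() for k,v in p.items()})
E
```

```text
{'time': 0.0, 'q': array([-1.41351607e+00,  5.28463587e-01,  1.43387127e+00, -4.21910571e-06,
        1.18138779e+00, -1.78495698e-01]), 'joint_velocities': array([-8.05329014e-04, -6.07448927e-04, -5.80993792e-04, -1.09505370e-03,
        1.29791335e-04, -3.06407452e-05]), 'joint_torque': array([-1.58761336e-04, -4.40043318e+01, -1.76593477e+01,  6.31477637e-02,
        5.81213215e-02, -1.64295739e-04]), 'position': array([ 0.20585027, -0.58934521,  0.20988311]), 'tool_rot': array([ 9.85939192e-01,  1.67101093e-01,  9.34631799e-06, -1.06495721e-03]), 'ft_force': array([-0.69050668,  0.32684281, -1.07601828]), 'moment': array([-0.04427686, -0.00017529, -0.0111941 ]), 'grip_width': 0.0870137802475141}
scene {'mtx': [[481.7682, 0.0, 277.7525], [0.0, 481.7682, 207.0449], [0.0, 0.0, 1.0]], 'origin': [1.2024, -0.1889, 0.9091], 'rotation': [0.7332, 0.5788, -0.2139, -0.2858]}
side {'mtx': [[455.9263, 0.0, 279.6176], [0.0, 455.9263, 203.2679], [0.0, 0.0, 1.0]], 'origin': [0.4168, 0.6341, 0.9287], 'rotation': [-0.0508, 0.9416, -0.332, 0.0259]}
```

View pics/scene1.png

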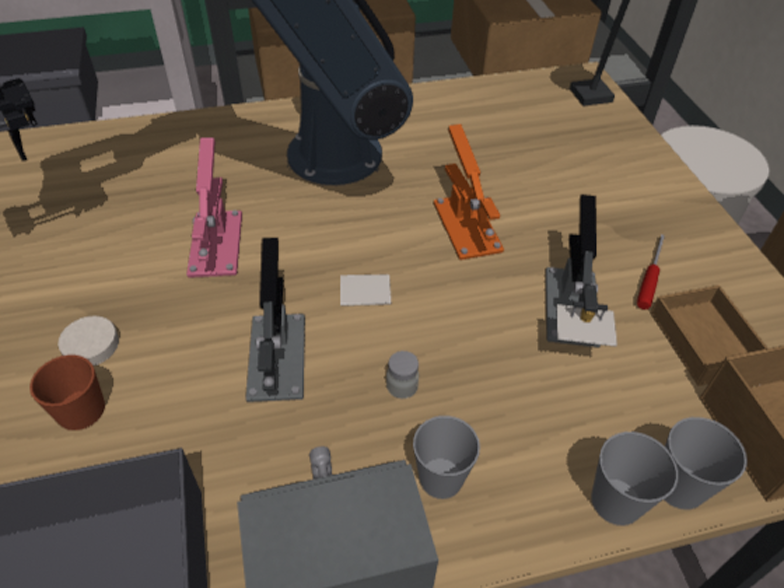

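View pics/side1.png

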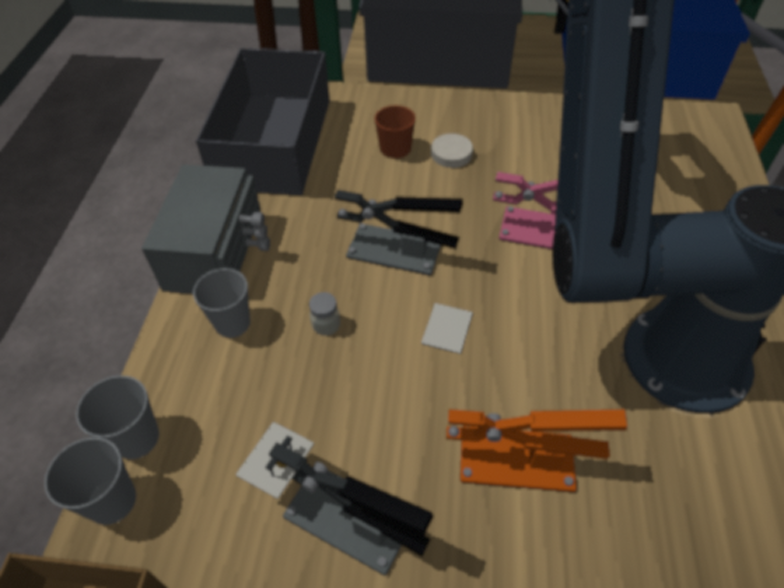

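The scene picture shows these candidates:
- pink pliers at (205,160): wrong colour
- orange pliers at (462,150): wrong colour
- grey empty pliers at (270,265): the spare
- grey pliers with a white tag in the jaws at (588,215), tag at (588,325): these are the loaded pair
- loose white card at (365,290): no part of the job

In the side view the loaded pair is at (385,500). I'll check it in a close crop.

Run:
```python
import cv2,numpy as np
from rig import robot
a=robot.camera("scene")[130:255,375:455,::-1];b=robot.camera("side")[295:415,165:315,::-1]
A=cv2.resize(a,None,fx=4.5,fy=4.5,interpolation=cv2.INTER_CUBIC);B=cv2.resize(b,None,fx=2.9,fy=2.9,interpolation=cv2.INTER_CUBIC)
C=np.zeros((600,800,3),np.uint8);C[:A.shape[0],:A.shape[1]]=A;C[:B.shape[0],362:362+B.shape[1]]=B
cv2.imwrite("pics/c1.png",np.clip(C.astype(float)*1.6,0,255).astype(np.uint8))
```

```text
(no output)
```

View pics/c1.png

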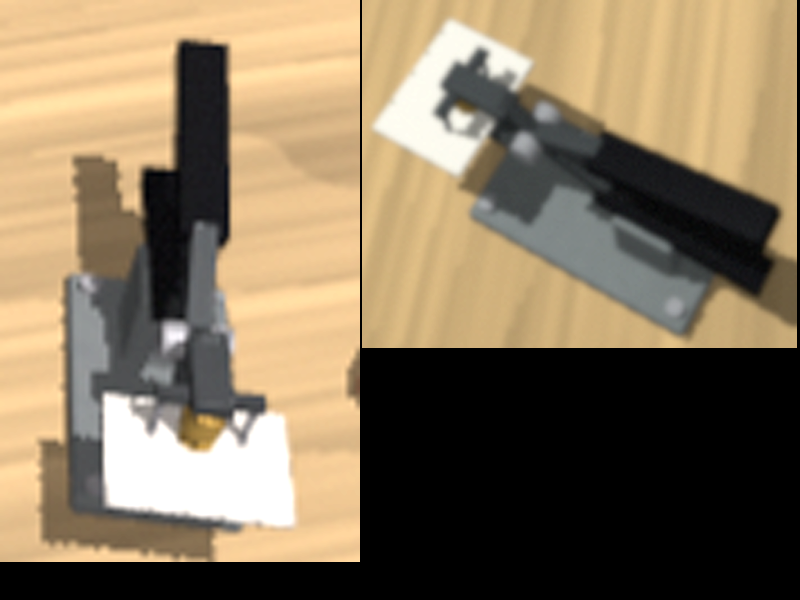

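Run:
```python
import cv2,numpy as np
from rig import robot
a=robot.camera("scene")[135:190,400:430,::-1];b=robot.camera("side")[335:400,230:315,::-1]
A=cv2.resize(a,None,fx=9,fy=9,interpolation=cv2.INTER_CUBIC);B=cv2.resize(b,None,fx=6,fy=6,interpolation=cv2.INTER_CUBIC)
C=np.zeros((500,800,3),np.uint8);C[:A.shape[0],:A.shape[1]]=A;C[:B.shape[0],280:280+B.shape[1]]=B
cv2.imwrite("pics/c2.png",(np.clip(C/110.,0,1)**.6*255).astype(np.uint8))
```

```text
(no output)
```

View pics/c2.png

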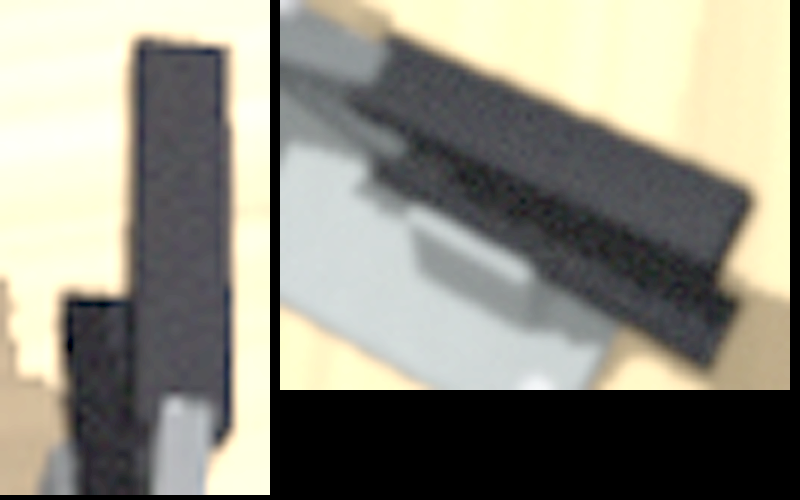

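```bash
cat > g.py <<'E'
import numpy as np
from scipy.spatial.transform import Rotation as R
from rig import robot
def proj(n,P):
    p=robot.camera_params(n);r=np.array(p["rotation"])
    M=R.from_quat(r).as_matrix() if r.size==4 else r
    c=(np.atleast_2d(P)-p["origin"])@M
    u=c@np.array(p["mtx"]).T
    return u[:,:2]/u[:,2:]
E
python3 - <<'E'
from g import *
from scipy.optimize import least_squares
s=np.array([[400+136/9,135+42/9],[400+226/9,135+47/9]])
d=np.array([[230+(x-280)/6,335+y/6] for x,y in[(750,193),(715,275),(393,40),(352,103)]])
s-=.5-.5/9; d-=.5-.5/6
def model(v):
    x,y,yaw,t,z=v
    L=np.array([[-.04,.013,0],[-.04,-.013,0],[-.04,.013,0],[-.04,-.013,0],[.075,.013,0],[.075,-.013,0]])
    # scene cam looks back: image left = robot's right(-y)... resolved below
    return R.from_euler("ZY",[yaw,t]).apply(L)+[x,y,z]
def res(v,full=False):
    P=model(v)
    r=np.r_[proj("scene",P[[1,0]])-s, proj("side",P[[3,2,5,4]])-d]
    return np.r_[r.ravel(),(v[4]-.151)/.002]
for sw in [0]:
    f=least_squares(res,[.45,.3,.2,.0,.151]);print(f.x,f.cost,f.fun.round(1))
    x,y,yaw,t,z=f.x
    print("tagcenter?",x+.18*np.cos(yaw),y+.18*np.sin(yaw))
E
```

```text
[ 0.4524365   0.3608466  -0.32911233  0.05738491  0.15133117] 2.878177828622902 [ 0.2  0.4  1.   0.6  0.4 -0.6  0.1 -0.1  0.2 -1.3  0.1  1.3  0.2]
tagcenter? 0.6227758321874671 0.30267003368437334
```

The crop confirms the brass cap and white tag in the jaws. The fit puts the pad at (0.452, 0.361, 0.151) with yaw -18.9°, and residuals are about 1 px. I'll go around the base and shut the fingers on the way.

apply_moves --pt "2.9 -2.4 -0.5 0 0 0 0" --pt "5.8 -4.9 -1.5 0 0 0 0" --pt "8.8 -7.3 -2.5 0 0 0 0" --pt "11.7 -9.8 -3.5 0 0 0 0" --pt "14.6 -12.2 -4 0 0 0 0" --newtons 20

```text
time: 0.72
position: [0.3044, -0.4256, 0.2519]
tool_rot: [0.986, 0.167, 0.0, 0.001]
ft_force: [-0.5, -0.5, 0.6]
grip_width: 0.0616
```

apply_moves --pt "2.9 -2.4 0 0 0 0 0" --pt "5.8 -4.9 0 0 0 0 0" --pt "8.8 -7.3 0 0 0 0 0" --pt "11.7 -9.8 0 0 0 0 0" --pt "14.6 -12.2 0 0 0 0 0"

```text
time: 1.13
position: [0.4018, -0.2617, 0.2511]
tool_rot: [0.986, 0.167, 0.0, 0.0]
ft_force: [0.6, -0.4, 0.5]
grip_width: 0.0281
```

apply_moves --pt "2.9 -2.4 0 0 0 0 0" --pt "5.8 -4.9 0 0 0 0 0" --pt "8.8 -7.3 0 0 0 0 0" --pt "11.7 -9.8 0 0 0 0 0" --pt "14.6 -12.2 0 0 0 0 0"

```text
time: 1.55
position: [0.4995, -0.0982, 0.2511]
tool_rot: [0.986, 0.167, 0.0, 0.0]
ft_force: [0.8, -0.2, -0.5]
grip_width: 0.0018
```

apply_moves --pt "0.7 -3 0 0 0 0 0" --pt "1.4 -6 0 0 0 0 0" --pt "2.1 -9 0 0 0 0 0" --pt "2.8 -12 0 0 0 0 0" --pt "3.5 -15 0 0 0 0 0"

```text
time: 1.97
position: [0.4821, 0.0545, 0.2509]
tool_rot: [0.986, 0.167, 0.0, 0.0]
ft_force: [0.4, -0.6, 0.7]
grip_width: 0.0004
```

apply_moves --pt "0.7 -3 0 0 0 0 0" --pt "1.4 -6 0 0 0 0 0" --pt "2.1 -9 0 0 0 0 0" --pt "2.8 -12 0 0 0 0 0" --pt "3.5 -15 0 0 0 0 0"

```text
time: 2.38
position: [0.4657, 0.2076, 0.251]
tool_rot: [0.986, 0.167, 0.0, 0.0]
ft_force: [0.0, -0.2, -0.3]
grip_width: 0.0004
```

apply_moves --pt "0.7 -3 0 0 0 -5 0" --pt "1.4 -6 0 0 0 -10 0" --pt "2.1 -9 0 0 0 -15 0" --pt "2.8 -12 0 0 0 -20 0" --pt "3.6 -15 0 0 0 -26 0"

```text
time: 2.8
position: [0.4501, 0.3611, 0.2509]
tool_rot: [0.922, 0.387, -0.0, 0.0]
ft_force: [0.5, -1.1, -0.0]
grip_width: 0.0004
```

apply_moves --pt "0 0 0 0 0 -6 0" --pt "0 0 0 0 0 -12 0" --pt "0 0 0 0 0 -19 0" --pt "0 0 0 0 0 -26 0" --pt "0 0 0 0 0 -26 0"

```text
time: 3.22
position: [0.4505, 0.3597, 0.2507]
tool_rot: [0.812, 0.583, -0.0, -0.0]
ft_force: [0.4, 0.2, 0.5]
grip_width: 0.0008
```

Run:
```python
from g import *
o=robot.get_obs();M=R.from_quat(o["tool_rot"]).as_matrix()
print(o["time"],o["position"],o["q"].round(2),o["ft_force"],M.round(3))
print("to pad, tool cm",(M.T@(np.array([.4524,.3608,.151])-(o["position"]+.019*M[:,2]))*100).round(2))
import cv2
a=cv2.resize(robot.camera("scene")[90:270,330:500,::-1],None,fx=2.3,fy=2.3);b=cv2.resize(robot.camera("side")[260:420,140:340,::-1],None,fx=2,fy=2)
C=np.zeros((420,800,3),np.uint8);C[:a.shape[0],:a.shape[1]]=a;C[:b.shape[0],395:395+b.shape[1]]=b
cv2.imwrite("pics/c3.png",(np.clip(C/160.,0,1)**.7*255).astype(np.uint8))
```

```text
3.2167 [0.45049553 0.35974858 0.25074585] [0.48 0.42 1.51 0.   1.21 0.81] [0.39534833 0.16677899 0.486796  ] [[ 0.319  0.948 -0.   ]
 [ 0.948 -0.319 -0.   ]
 [-0.    -0.    -1.   ]]
to pad, tool cm [0.16 0.15 8.07]
```

View pics/c3.png

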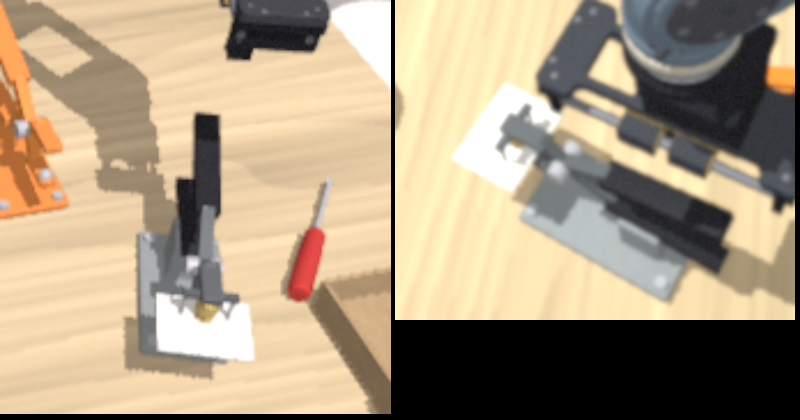

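Run:
```python
from g import *
P=np.array([[.4505,.3597,.2317],[.4505,.3597,.302],[.4524,.3608,.151]])
print((proj("scene",P)-[330,90])*2.3); print((proj("side",P)-[140,260])*2+[395,0])
import cv2
a=robot.camera("wrist");print(proj("wrist",P));cv2.imwrite("pics/w.png",(np.clip(a[:,:,::-1]/160.,0,1)**.7*255).astype(np.uint8))
```

```text
[[229.17367778  78.99756811]
 [248.22623681  18.96618804]
 [211.22847168 142.1747878 ]]
[[684.32474783 169.75378154]
 [683.70890039 132.33223714]
 [682.57540546 207.27013695]]
[[285.30932442 241.91324572]
 [285.08004242 307.02187215]
 [287.15417277 203.12280893]]
```

View pics/w.png

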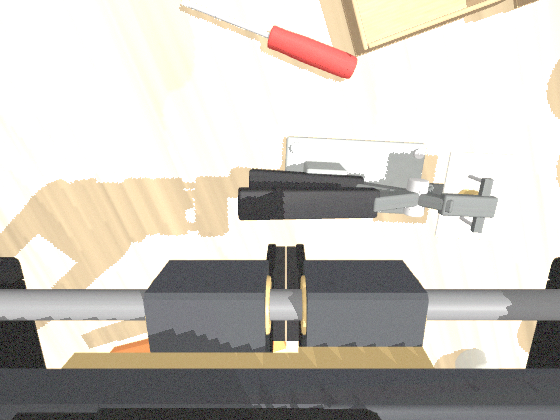

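The wrist view shows the closed tips at (286,245). The sleeve spans columns 240–380 and rows 187–219, so the pad projects at (287,203), on the centre line. Everything agrees, so I'll descend and then press slowly.

apply_moves --pt "0.1 0.1 2.5 0 0 0 0" --pt "0.2 0.1 5 0 0 0 0" --pt "0.2 0.1 6.5 0 0 0 0" --pt "0.2 0.1 7.3 0 0 0 0" --pt "0.2 0.1 7.5 0 0 0 0"

```text
time: 3.78
position: [0.4515, 0.3606, 0.1743]
tool_rot: [0.813, 0.582, -0.002, -0.0]
ft_force: [0.5, 0.1, 0.1]
grip_width: 0.0004
```

apply_moves --pt "0 0 0.3 0 0 0 0" --pt "0 0 0.6 0 0 0 0" --pt "0 0 0.8 0 0 0 0" --pt "0 0 1 0 0 0 0" --pt "0 0 1.2 0 0 0 0"

```text
time: 4.2
position: [0.4527, 0.3614, 0.1644]
tool_rot: [0.813, 0.582, 0.001, 0.0]
ft_force: [0.6, 0.0, 0.1]
grip_width: 0.0002
```

apply_moves --pt "0 0 0.2 0 0 0 0" --pt "0 0 0.4 0 0 0 0" --pt "0 0 0.6 0 0 0 0" --pt "0 0 0.8 0 0 0 0" --pt "0 0 0.8 0 0 0 0"

```text
time: 4.62
position: [0.452, 0.361, 0.1553]
tool_rot: [0.813, 0.582, -0.0, -0.0]
ft_force: [-0.7, -0.0, 0.7]
grip_width: 0.0004
```

No force, even though the tips should be 15 mm below the pad's open height. I'll look before going on.

Run:
```python
from g import *
import cv2
o=robot.get_obs();print(o["position"],o["ft_force"],o["moment"],o["joint_torque"])
a=robot.camera("wrist")[120:330,180:480,::-1];b=robot.camera("scene")[120:260,370:470,::-1]
a=cv2.resize(a,None,fx=1.6,fy=1.6);b=cv2.resize(b,None,fx=3,fy=3)
C=np.zeros((420,800,3),np.uint8);C[:a.shape[0],:a.shape[1]]=a;C[:b.shape[0],490:490+b.shape[1]]=b
cv2.imwrite("pics/w2.png",(np.clip(C/160.,0,1)**.7*255).astype(np.uint8))
```

```text
[0.45202187 0.36102727 0.15533933] [-0.65733501 -0.01545269  0.66690121] [ 0.00526027 -0.07394019 -0.04802388] [-1.79275236e-02 -4.17272294e+01 -1.50938702e+01  6.80994079e-02
 -7.62796146e-02  9.48861780e-04]
```

View pics/w2.png

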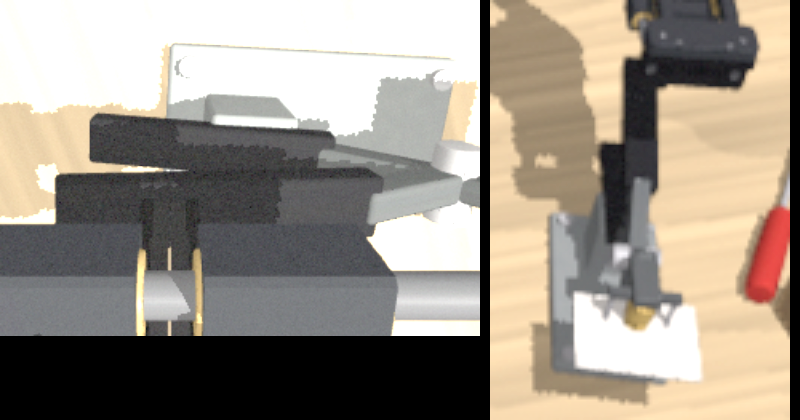

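Run:
```python
from g import *
o=robot.get_obs();p=o["position"];M=R.from_quat(o["tool_rot"]).as_matrix()
T=p+M@np.array([.0,0,.019]);c=lambda P:((proj("wrist",P)-[180,120])*1.6).round(0).tolist()
print("tip",[c(p+M@np.array([x,y,.019])) for x in(-.0095,.0095) for y in(-.015,.015)])
L=np.array([[-.04,.013,0],[-.04,-.013,0],[.075,-.013,0],[.075,.013,0]])
yaw=-.329
Rz=R.from_euler("Z",yaw)
piv=np.array([.4524,.3608,.1])+Rz.apply([.1141,0,0])
for t in(0,.05,.1,.15,.19):
    P=Rz.apply(R.from_euler("Y",-t).apply(R.from_euler("Y",.057).apply(L)+[-.1141,0,.051])) +piv
    print(t,"wrist",c(P),"side",proj("side",P).round(1).tolist())
```

```text
tip [[[130.0, 218.0]], [[208.0, 218.0]], [[129.0, 172.0]], [[209.0, 172.0]]]
0 wrist [[55.0, 180.0], [59.0, 247.0], [370.0, 239.0], [378.0, 174.0]] side [[302.2, 380.4], [308.4, 366.2], [248.7, 340.0], [241.7, 353.1]]
0.05 wrist [[53.0, 172.0], [57.0, 237.0], [362.0, 237.0], [370.0, 172.0]] side [[303.5, 382.5], [309.6, 368.4], [249.9, 341.0], [243.0, 354.1]]
0.1 wrist [[51.0, 165.0], [55.0, 228.0], [355.0, 234.0], [362.0, 170.0]] side [[304.5, 384.6], [310.5, 370.5], [251.1, 342.0], [244.2, 355.1]]
0.15 wrist [[51.0, 158.0], [55.0, 219.0], [347.0, 232.0], [354.0, 168.0]] side [[305.3, 386.5], [311.2, 372.5], [252.2, 343.0], [245.3, 356.0]]
0.19 wrist [[52.0, 153.0], [56.0, 212.0], [342.0, 229.0], [348.0, 166.0]] side [[305.7, 387.9], [311.6, 374.0], [253.0, 343.7], [246.2, 356.8]]
```

The wrist view still matches an open handle: the sleeve's jaw end is at (382,172), and t=0 predicts (378,174). The black tips are hard to tell from the black sleeve, so I'll look again with the dark tones stretched.

```bash
cat > dk.py <<'E'
from g import *
import cv2,sys
a=robot.camera("wrist")[180:330,200:430,::-1];b=robot.camera("scene")[110:210,395:465,::-1]
c=robot.camera("side")[310:420,215:335,::-1]
a=cv2.resize(a,None,fx=1.9,fy=1.9);b=cv2.resize(b,None,fx=5,fy=5);c=cv2.resize(c,None,fx=2.5,fy=2.5)
C=np.zeros((590,800,3),np.uint8)
C[:a.shape[0],:a.shape[1]]=a;C[300:300+c.shape[0],:c.shape[1]]=c;C[:b.shape[0],445:445+b.shape[1]]=b
cv2.imwrite(sys.argv[1],(np.clip(C/60.,0,1)**.6*255).astype(np.uint8))
o=robot.get_obs();p=o["position"];M=R.from_quat(o["tool_rot"]).as_matrix();T=p+M@[0,0,.019]
print(o["time"],p,o["ft_force"],"tip scene",(proj("scene",T)-[395,110])*5+[445,0],"side",(proj("side",T)-[215,310])*2.5+[0,300],"wrist",(proj("wrist",T)-[200,180])*1.9)
E
python3 dk.py pics/d1.png
```

```text
4.8667 [0.45237631 0.3612464  0.15596149] [-0.19207457  0.35754347 -0.02314517] tip scene [[572.99417818 230.96839692]] side [[172.08709944 441.91479706]] wrist [[162.75493556 118.04352294]]
```

View pics/d1.png

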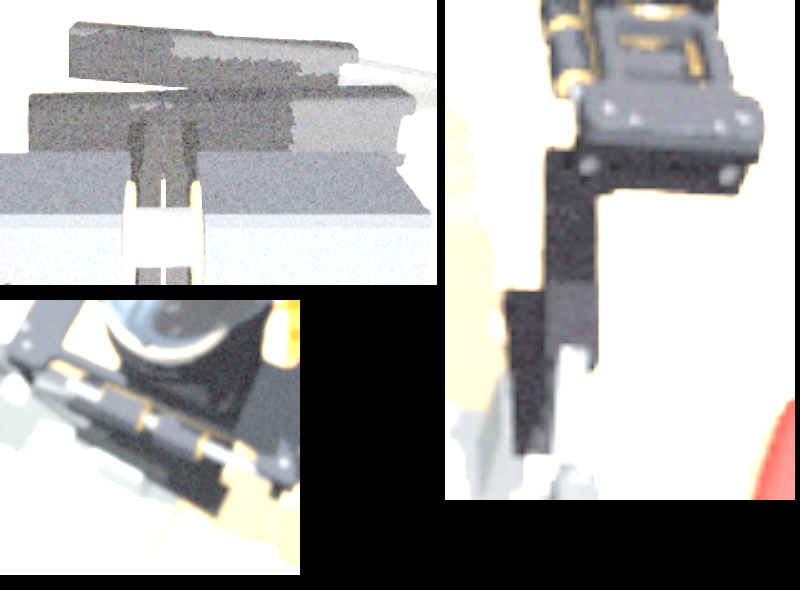

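Run:
```python
from g import *
o=robot.get_obs();p=o["position"];M=R.from_quat(o["tool_rot"]).as_matrix()
c=lambda P:((proj("scene",P)-[395,110])*5+[445,0]).round(0).tolist()
d=lambda P:((proj("side",P)-[215,310])*2.5+[0,300]).round(0).tolist()
for y in(-.095,.095):
  for x in(-.0375,.0375):
    P=p+M@np.array([x,y,-.051]);print(x,y,P.round(3),c(P),d(P))
for z in(.019,0,-.03,-.051):
  print(z,[c(p+M@np.array([x,.0105,z])) for x in(-.0095,.0095)],d(p+M@np.array([0,0,z])))
for P in([.4524,.3608,.151],): print("pad",c(P),d(P))
```

```text
-0.0375 -0.095 [0.35  0.356 0.207] [[507.0, -14.0]] [[331.0, 413.0]]
0.0375 -0.095 [0.374 0.427 0.207] [[664.0, -4.0]] [[288.0, 525.0]]
-0.0375 0.095 [0.53  0.295 0.207] [[548.0, 252.0]] [[69.0, 298.0]]
0.0375 0.095 [0.554 0.366 0.207] [[724.0, 264.0]] [[14.0, 395.0]]
0.019 [[[555.0, 244.0]], [[596.0, 247.0]]] [[172.0, 442.0]]
0 [[[565.0, 214.0]], [[606.0, 217.0]]] [[172.0, 432.0]]
-0.03 [[[580.0, 166.0]], [[622.0, 168.0]]] [[172.0, 416.0]]
-0.051 [[[591.0, 130.0]], [[633.0, 133.0]]] [[171.0, 404.0]]
pad [[579.0, 209.0]] [[172.0, 434.0]]
```

Compared with the prediction, the gripper looks higher in the scene and wrist views than the stated 19 mm tip length implies. The handle hasn't moved, so the tips are probably just above the sleeve. I'll keep going down in small steps and watch the force.

apply_moves --pt "0 0 0.1 0 0 0 0" --pt "0 0 0.2 0 0 0 0" --pt "0 0 0.3 0 0 0 0" --pt "0 0 0.4 0 0 0 0" --pt "0 0 0.4 0 0 0 0"

```text
time: 5.28
position: [0.4521, 0.3611, 0.1516]
tool_rot: [0.813, 0.582, -0.0, -0.0]
ft_force: [-0.2, -0.3, -0.4]
grip_width: 0.0005
```

apply_moves --pt "0 0 0.1 0 0 0 0" --pt "0 0 0.2 0 0 0 0" --pt "0 0 0.3 0 0 0 0" --pt "0 0 0.4 0 0 0 0" --pt "0 0 0.4 0 0 0 0"

```text
time: 5.7
position: [0.4521, 0.3611, 0.1476]
tool_rot: [0.813, 0.582, -0.0, -0.0]
ft_force: [-1.0, 0.4, -0.8]
grip_width: 0.0004
```

```bash
python3 dk.py pics/d2.png
```

```text
5.85 [0.45231327 0.3612092  0.14785823] [-0.20101873 -0.16316717  0.11144891] tip scene [[568.84940974 243.44038418]] side [[172.27799428 445.91927498]] wrist [[162.80042755 118.00411691]]
```

View pics/d2.png

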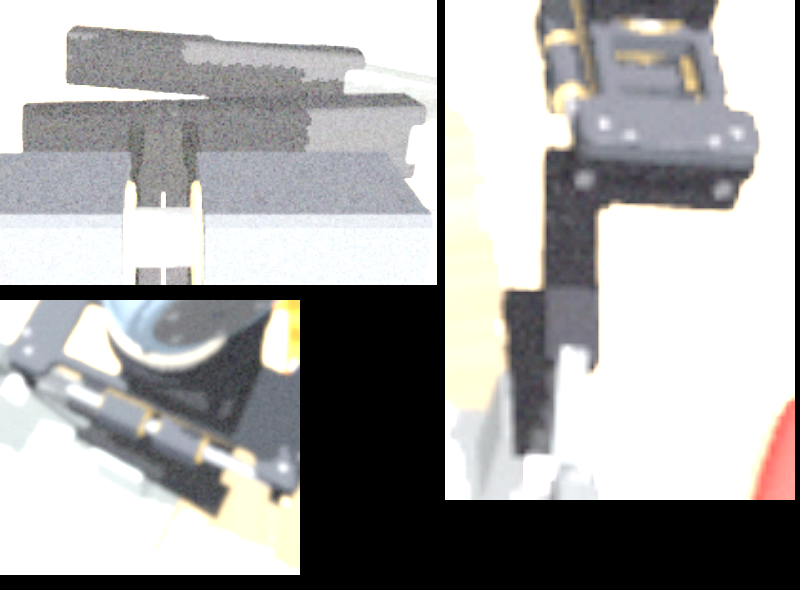

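Run:
```python
from g import *
from scipy.optimize import least_squares
p=robot.camera_params("wrist");print(p["mtx"][0][0],p["origin"],R.from_quat(p["rotation"]).as_matrix()[:,2])
o=robot.get_obs();print(o["position"])
L=np.array([[-.04,.013,0],[.075,.013,0]])
uv=np.array([[200+22/1.9,180+105/1.9],[200+427/1.9,180+96/1.9]])
def mod(v):return R.from_euler("ZY",[v[3],.057]).apply(L)+v[:3]
# yaw fixed -> solve x,y,z from two corners
f=least_squares(lambda v:(proj("wrist",mod([*v,-.329]))-uv).ravel(),[.452,.361,.151]);print(f.x,f.fun)
uv1=np.array([[240,187],[380,187]])
```

```text
338.97457858025837 [0.47809259 0.43728881 0.32210566] [-0.09313244 -0.27270234 -0.95758017]
[0.45231327 0.3612092  0.14785823]
[0.45380302 0.36286413 0.15308768] [-0.00839049 -0.47422261  0.00868527  0.49088297]
```

apply_moves --pt "0 0 0.1 0 0 0 0" --pt "0 0 0.2 0 0 0 0" --pt "0 0 0.3 0 0 0 0" --pt "0 0 0.4 0 0 0 0" --pt "0 0 0.4 0 0 0 0"

```text
time: 6.27
position: [0.4521, 0.3611, 0.1436]
tool_rot: [0.813, 0.582, -0.0, -0.0]
ft_force: [0.3, 0.2, -0.3]
grip_width: 0.0007
```

Run:
```python
from g import *
import cv2
w=cv2.imread("pics/w.png").mean(2)
raw=robot.camera("wrist");cv2.imwrite("pics/w3raw.png",raw[:,:,::-1])
n=(np.clip(raw/160.,0,1)**.7*255).mean(2)
for r in range(212,300,3): print(r,w[r-1:r+2,262:312:4].mean(0).astype(int),n[r-1:r+2,262:312:4].mean(0).astype(int))
p=robot.get_obs();q=p["position"];M=R.from_quat(p["tool_rot"]).as_matrix()
for z in(.019,0,-.02,-.04):print(z,[proj("wrist",q+M@np.array([x,0,z])).round(0).tolist() for x in(-.0095,0,.0095)], proj("wrist",q+M@np.array([0.0095,.015,z])).round(0))
```

```text
212 [ 67  64  58  71  64  66  97 103  99  99  99  99  97] [67 64 65 67 64 66 62 70 71 62 92 95 96]
215 [ 62  70  70  63  70  64  95 100  95  95 101  97  96] [67 70 68 63 72 68 69 72 71 63 87 76 73]
218 [ 64  67  88  92  80  87 131 131 132 147 145 145 148] [61 67 63 63 66 66 66 65 70 66 71 68 69]
221 [255 254 252 253 253 253 251 253 255 255 255 255 255] [62 58 61 71 64 69 63 68 63 70 58 72 63]
224 [255 255 253 254 252 253 251 253 255 255 255 255 255] [68 65 68 61 67 69 63 57 72 68 63 64 67]
227 [255 255 253 254 253 252 251 252 254 255 255 255 255] [77 58 65 68 63 61 58 61 55 67 62 66 66]
230 [255 255 253 253 253 253 253 251 253 255 255 255 255] [239 253 249 213 159 121 110  95  92  74  61  68  71]
233 [255 255 255 253 253 252 253 250 253 255 255 255 255] [238 253 250 249 189 179 209 209 192 206 188 162 110]
236 [255 255 255 253 253 251 253 250 252 255 255 255 255] [80 77 68 71 56 63 60 63 58 59 57 60 45]
239 [255 255 255 253 254 252 252 252 251 255 255 255 255] [54 59 55 56 58 53 61 63 68 55 63 60 61]
242 [255 255 251 250 253 253 252 252 250 251 255 255 255] [63 57 60 49 59 61 63 58 6
[... 1608 characters left out ...]
7 162  92  85] [ 75 229 140 123 123 128 126 119 119 118 161  91  82]
293 [107 231 154 156 155 156 157 154 127 128 153 101 110] [106 231 155 156 156 155 155 131 126 128 155 105 108]
296 [119 233 177 176 175 173 175 148 134 134 159 115 119] [120 232 174 174 176 174 173 163 136 137 160 116 121]
299 [121 235 187 185 185 184 184 138 138 139 155 132 125] [123 234 185 186 185 187 187 186 136 141 156 134 125]
0.019 [[[286.0, 256.0]], [[286.0, 242.0]], [[286.0, 228.0]]] [[311. 228.]]
0 [[[286.0, 270.0]], [[286.0, 255.0]], [[286.0, 239.0]]] [[313. 239.]]
-0.02 [[[286.0, 289.0]], [[286.0, 272.0]], [[286.0, 255.0]]] [[316. 255.]]
-0.04 [[[286.0, 311.0]], [[286.0, 293.0]], [[286.0, 274.0]]] [[320. 274.]]
```

All the views now agree: the real tips sit about 28 mm short of the stated point, which puts them right at the sleeve's surface. I'll continue down gently.

apply_moves --pt "0 0 0.1 0 0 0 0" --pt "0 0 0.2 0 0 0 0" --pt "0 0 0.3 0 0 0 0" --pt "0 0 0.4 0 0 0 0" --pt "0 0 0.4 0 0 0 0"

```text
time: 6.73
position: [0.4521, 0.3614, 0.1399]
tool_rot: [0.813, 0.582, -0.0, -0.0]
ft_force: [-0.7, -0.6, 2.6]
grip_width: 0.0007
```

Contact at a TCP height of about 0.141 m. Now I'll press through the click.

apply_moves --pt "0 0 0.15 0 0 0 0" --pt "0 0 0.3 0 0 0 0" --pt "0 0 0.45 0 0 0 0" --pt "0 0 0.6 0 0 0 0" --pt "0 0 0.7 0 0 0 0"

```text
time: 7.15
position: [0.4512, 0.3619, 0.1336]
tool_rot: [0.813, 0.582, -0.0, -0.001]
ft_force: [-4.2, 2.2, 8.8]
grip_width: 0.0005
```

apply_moves --pt "0 0 0.15 0 0 0 0" --pt "0 0 0.3 0 0 0 0" --pt "0 0 0.45 0 0 0 0" --pt "0 0 0.6 0 0 0 0" --pt "0 0 0.7 0 0 0 0"

```text
time: 7.57
position: [0.4519, 0.3616, 0.126]
tool_rot: [0.813, 0.582, 0.0, -0.0]
ft_force: [-2.2, 1.6, 3.7]
grip_width: 0.0004
```

The force rose to 8.8 N and eased to 3.7 N, which fits the click. I'll go a little deeper and read the force before releasing.

apply_moves --pt "0 0 0.15 0 0 0 0" --pt "0 0 0.3 0 0 0 0" --pt "0 0 0.45 0 0 0 0" --pt "0 0 0.55 0 0 0 0" --pt "0 0 0.55 0 0 0 0"

```text
time: 7.98
position: [0.4522, 0.3612, 0.12]
tool_rot: [0.813, 0.582, -0.0, -0.0]
ft_force: [-2.4, 1.4, 2.9]
grip_width: 0.0001
```

apply_moves --pt "0 0 0 0 0 0 0" --pt "0 0 -0.6 0 0 0 0" --pt "0 0 -1.2 0 0 0 0" --pt "0 0 -1.8 0 0 0 0" --pt "0 0 -2.4 0 0 0 0"

```text
time: 8.4
position: [0.4528, 0.361, 0.1451]
tool_rot: [0.813, 0.582, 0.0, 0.0]
ft_force: [0.4, -0.9, 0.3]
grip_width: 0.0003
```

apply_moves --pt "0 0 -1 0 0 0 0" --pt "0 0 -3 0 0 0 0" --pt "0 0 -5 0 0 0 0" --pt "0 0 -7 0 0 0 0" --pt "0 0 -9 0 0 0 0"

```text
time: 8.82
position: [0.4516, 0.361, 0.2357]
tool_rot: [0.813, 0.582, -0.0, -0.0]
ft_force: [0.3, 0.1, -0.4]
grip_width: 0.0007
```

Run:
```python
from g import *
import cv2
a=robot.camera("scene")[130:255,375:455,::-1];b=robot.camera("side")[295:415,165:315,::-1];w=robot.camera("wrist")[100:260,200:540,::-1]
A=cv2.resize(a,None,fx=4.5,fy=4.5,interpolation=cv2.INTER_CUBIC);B=cv2.resize(b,None,fx=2.4,fy=2.4);W=cv2.resize(w,None,fx=1.28,fy=1.28)
C=np.zeros((600,800,3),np.uint8);C[:A.shape[0],:A.shape[1]]=A;C[:B.shape[0],362:362+B.shape[1]]=B;C[300:300+W.shape[0],362:362+W.shape[1]]=W
cv2.imwrite("pics/e1.png",np.clip(C.astype(float)*1.6,0,255).astype(np.uint8))
o=robot.get_obs();print(o["time"],o["position"],o["ft_force"])
```

```text
8.9667 [0.45294164 0.3616919  0.23631569] [-0.07488596  0.16790198 -0.51870925]
```

View pics/e1.png

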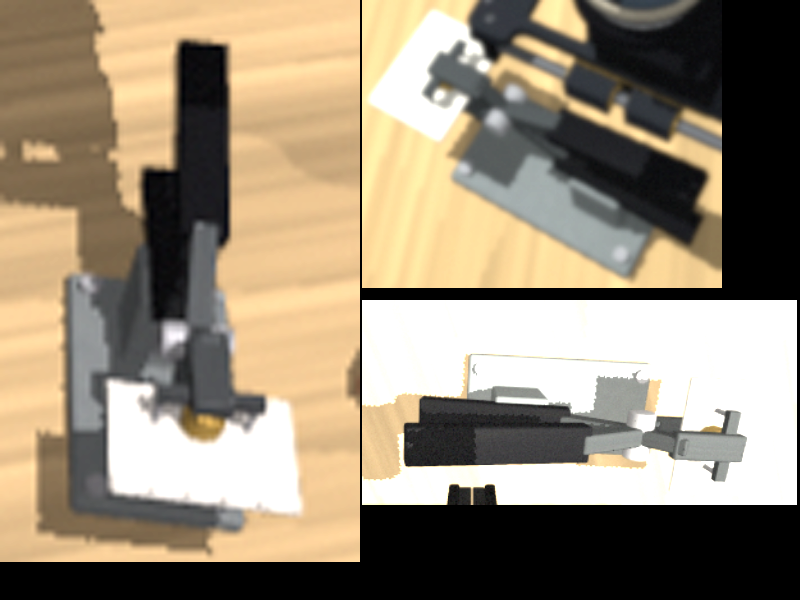

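The tag's corner in the scene crop moved from (103,395) to (108,380). That is about 3.4 px up, matching a rise of about 10 mm, and the tag now sits against the cap. The handle's corners are back where they were when open, (179,42) and (227,45), and the gripper is clear.

```bash
python3 -c "
from rig import robot
print(robot.get_obs()['ft_force']);robot.hand_in()"
```

```text
[-0.07488596  0.16790198 -0.51870925]
the job is handed in; nothing more can be done
```

I pressed the loaded pliers' sleeve, the pair on the robot's left with the white tag, at about (0.452, 0.361). I pressed through the click, lifted clear and handed in at about 9 s of the 27 s allowed.

- **Press:** the force peaked at about 9 N and eased to 3.7 N, then to 2.9 N with the pad about 21 mm down. That fits the described click followed by the return spring.
- **Last picture:** the tag has risen about 10 mm and stays up against the brass cap. The handle has sprung back open, and the gripper is clear with no force on it.
- **Spare pliers:** I never went near them below about 0.2 m, but I did not photograph them again at the end.
- **Disagreement:** the closed fingertips met the sleeve about 28 mm later than the stated 19 mm tip length predicted. I went down in small steps and watched the force until contact.

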